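# Snap the waste pipe into its pipe clips

### The arm

A 6-joint arm with a two-finger parallel gripper is mounted at the origin on a cart in front of the work surface, level with it; the furniture and walls round the work are solid. World frame = base frame: x ahead of the robot, y to its left, z up, the work surface at z = 0. Lengths are in m, angles in rad, forces in N, time in s.
With the tool pointing down it reaches from about 0.3 to 0.875 m from the base axis. Payload 6.4 kg.
Tool frame: the origin (TCP) lies between the finger pads; the fingertips stand ctrl.tip_extent ahead of it and the grasp point (between the pads) is the TCP (ctrl.tip_extent is the distance from the TCP to the fingertips, in m); z points along the fingers, y is the line along which they close (so a half turn about z gives the same grasp; the last joint's range is limited). The gripper opens to 85 mm and grips with 20 to 120 N. Pads are 22 mm wide; open, the fingers measure 114 mm over their backs; the gripper's body (76 mm by 85 mm) begins 54 mm behind the grasp point. The pads swing forward as they close: fully open they stand 13 mm farther back than shut.
Start: joints at [-1.392, 0.181, 1.607, -0, 1.354, -0.206], TCP at [0.216, -0.533, 0.25] pointing down, gripper open.
Joint ranges: [-2.99, 2.99], [-0.89, 2.07], [0.3, 2.58], [-1.14, 4.28], [0, 2.63], [-3.12, 3.12]. Speed limits (rad/s): [2.57, 2.57, 3.01, 3.14, 3.14, 3.14].

### API

Orientations are given as a unit quaternion [w, x, y, z].
In Python, from bench import ctrl gives the robot as it stands.
- The arm moves only by the tool send_rows, never from a script. Its arguments are lists of equal length, an entry for each row: "dr": the turn, a rotation vector about the tool's x, y, z in units of 6 degrees (1.0 is 6 degrees), a list of three; "xyz": the shift along the tool's x, y, z in cm, a list of three; "jaw": the opening in per cent of the stroke, from 0 (shut) to 100 (fully open). In form: {"dr": [[wx, wy, wz], ...], "xyz": [[dx, dy, dz], ...], "jaw": [jaw, ...]}. A call has exactly 8 rows; each row is the pose to reach, as a shift and turn from the pose commanded when the call began, along the tool's axes at that moment; what a row does not reach only later rows make up. A row lasts 1/8 s, in which the tool goes at most 62.5 mm and 10.7 degrees, less where a joint would pass 70% of its speed; a pose out of reach is approached as far as the arm can. A call with a gripper value outside its range is refused whole. The fingers move at their own pace and stop on an object; the grip force is fixed at half the most. Time passes only in rows, so rows that repeat a pose let the fingers close, or fill a call up. It gives the time, the measured TCP pose, the force, the opening and the grip force at its end, in the units of the state.
- ctrl.get_obs(): the state, without advancing time (a new reading comes with each control period).
- ctrl.camera(name): name is "scene" or "top"; returns the picture (384x512x3 uint8, red, green, blue); there is no depth.
- ctrl.calibration(name): a dict with "camera_matrix" (3x3 intrinsics, pixels), "world_from_camera" (4x4, takes a point from camera to world coordinates). Camera axes: x right, y up, looking along -z (the intrinsics and any distortion apply to the point x, -y, -z); pixel columns grow to the right and rows downward; lengths in m; the calibration is good to about 2 mm. A picture is of the moment at which its call begins. calibration takes no time and is no camera call.
- ctrl.hand_in(): hands the job in; it is judged then, once.
The state is a dict: "time_s": time; "q": joint angles; "dq": joint speeds; "joint_efforts": joint torques, N m; "eef_pos": TCP position; "eef_rot": TCP orientation; "wrist_force": force on the tool from outside, world axes, zero at the start; "torque": the same for the moment, N m; "opening": opening from 0.0 (shut) to 1.0 (fully open); "grasp_force": force on a finger pad.
Only numpy, scipy, OpenCV 4.12 (cv2) and the standard library are available. Lean on these libraries where they do the work, as an engineer would, in place of code of your own. Each camera call takes 0.05 s, during which the arm holds its last target. There are 200 camera calls.

### The job

Pick up the length of white waste pipe and press it down into the two grey pipe clips on the plywood board until it snaps fully home in both, sticking out about equally at each end; stop pushing once it has clicked in, and let go. Do not drop it in from above, and leave the yellow spirit level where it lies.

Things in the scene. Friction and masses are not known exactly. Their poses are not given: they have to be found in the camera images.
- pipe: Straight piece of white plastic waste pipe, 40 mm diameter, 300 mm long, 0.21 kg, lying on the bench. Origin under its middle, on the bench (20 mm below the pipe's axis at the start); its y axis runs along the pipe. Grasp it from above across its middle.
- pipe_center (a point): Middle of the white pipe, on its axis (halfway along, 20 mm above the bench while it lies there). y axis along the pipe.
- clip_board: Plywood board 90 x 220 x 15 mm fixed to the bench, with two grey plastic pipe clips, open at the top, at y = +55 and -55 mm, each 20 mm wide along y and up to 84 mm above the bench. Between them is a clear gap of 90 mm over the bare board (top 15 mm above the bench). Origin under the board's centre at bench height, z up, y along the board and along the pipe's place, x across.
- clip_seat (a point): Where the middle of the pipe's axis must end: midway between the clips, 53.5 mm above the bench, axes as the board's. The sprung jaws flare to 55 mm at the top; a pipe resting on the closed lips has its axis 27 mm higher. Pushing it in takes about 10 N in all, most near 22 mm and gone by 10 mm above home; the slippery jaws then draw it on to black rubber saddles that give up to 6 mm (3 N/mm).
- spirit_level: Bystander: yellow spirit level 25 x 230 x 44 mm standing on its edge, origin under its centre, y along it.

How it is judged:
At the end, for the whole second after the job is handed in: The white pipe is home in both clips and at rest: its axis 53.5 mm above the bench (+5, -5.5 mm), within 10 mm of the clips' centre line and 5 degrees of their direction, its middle within 40 mm of the board's middle lengthwise (z of pipe_center in the frame of clip_board between 0.048 and 0.0585 m and x of pipe_center in the frame of clip_board between -0.01 and 0.01 m and y of pipe_center in the frame of clip_board between -0.04 and 0.04 m and angle between the y axis of pipe_center and the y axis of clip_board, either way round below 0.09 rad and linear speed of pipe below 0.03 m/s); the robot touches nothing.
It fails at once if the board and its clips were pressed on with more than 60 N (contact force between clip_board and anything else above 60 N).
It fails at once if the pipe was dropped or thrown (loose above the clips and faster than 0.6 m/s) (contact force between each of the arm, the fingers and pipe below 0.01 N and height (world z) of pipe_center above 0.078 m and linear speed of pipe above 0.6 m/s).
It fails at once if the spirit level was moved more than 30 mm (distance of spirit_level from where it was at the start of the episode above 0.03 m).
It also fails if it takes over 40 s, if anything falls off the work surface, if the arm or the gripper's body presses on something with over 40 N, if the wrist force passes 120 N, or if a joint passes its speed limit or range.

## Working session

There is one attempt and no reset: what is moved stays moved. The work goes in short steps, Python scripts to look and compute and a tool call to move; the robot and the scene stay as the last step left them, time stands still between calls to the robot, and variables do not carry over. Pictures are saved under pics/ and viewed, at most 10 in all, crops included, and the job is handed in when it is done.

Besides the shell and the picture viewer there is one more tool, called after ">>>" by a JSON object that holds its "api" and its "payload", one argument or row to a line. send_rows: Moves the arm, as the interface text tells. Its arguments: {"type":"object","properties":{"dr":{"type":"array","items":{"type":"array","items":{"type":"number"}}},"xyz":{"type":"array","items":{"type":"array","items":{"type":"number"}}},"jaw":{"type":"array","items":{"type":"number"}}},"required":["dr","xyz","jaw"]}

```bash
mkdir -p pics; python3 - <<'E'
from bench import ctrl
import cv2, numpy as np
for n in ("scene","top"):
    im=ctrl.camera(n); cv2.imwrite(f"pics/{n}0.png",im[...,::-1]); 
    c=ctrl.calibration(n); print(n,np.round(c["camera_matrix"],1).tolist(),np.round(c["world_from_camera"],3).tolist(),[k for k in c])
print(ctrl.tip_extent); o=ctrl.get_obs(); print(o["time_s"],o["eef_pos"],o["eef_rot"],o["opening"])
E
```

```text
scene [[408.1, 0.0, 256.0], [0.0, 408.1, 182.5], [0.0, 0.0, 1.0]] [[0.71, 0.33, -0.622, -0.249], [-0.704, 0.36, -0.613, -0.85], [0.022, 0.873, 0.488, 0.628], [0.0, 0.0, 0.0, 1.0]] ['camera_matrix', 'world_from_camera']
top [[457.9, 0.0, 256.5], [0.0, 457.9, 186.0], [0.0, 0.0, 1.0]] [[0.011, 0.991, -0.131, 0.265], [-1.0, 0.01, -0.008, -0.155], [-0.006, 0.132, 0.991, 1.448], [0.0, 0.0, 0.0, 1.0]] ['camera_matrix', 'world_from_camera']
0.019
0.1 [ 0.21577692 -0.53247046  0.24947463] [-7.93525782e-04  9.81543627e-01  1.91236709e-01  1.11819363e-05] 0.9972543090242069
```

View pics/top0.png

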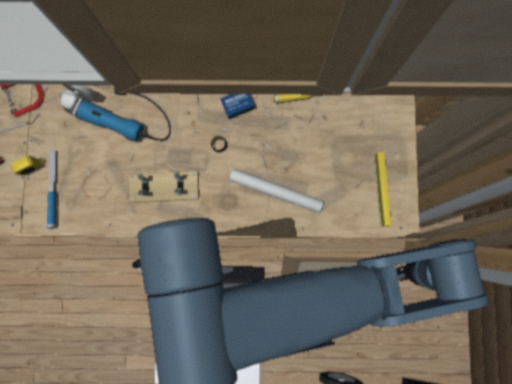

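View pics/scene0.png

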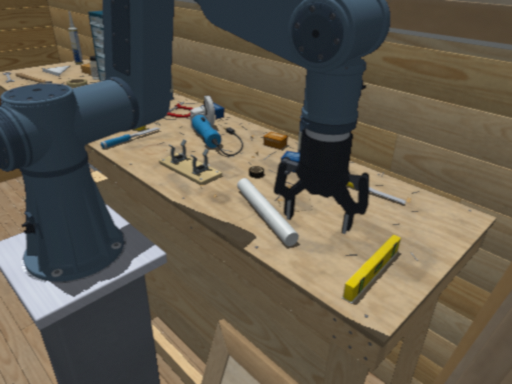

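The top view shows the pipe from about (233,174) to (321,207), the board at about x 128–198, y 170–202 with dark clips at (146,186) and (181,183), and the level at (383,188). Next I'll measure them.

```bash
cat > h.py <<'E'
from bench import ctrl
import cv2, numpy as np
def ray(n,uv,z):
    c=ctrl.calibration(n);K=np.array(c["camera_matrix"]);T=np.array(c["world_from_camera"])
    d=np.linalg.inv(K)@np.array([uv[0],uv[1],1.]);d=T[:3,:3]@(d*[1,-1,-1]);o=T[:3,3]
    return o+d*(z-o[2])/d[2]
def biggest(m):
    cs,_=cv2.findContours(m.astype(np.uint8),0,2);return max(cs,key=cv2.contourArea)
def rect(n,m,z,off=(0,0)):
    r=cv2.minAreaRect(biggest(m)); b=cv2.boxPoints(r)+np.array(off)
    P=np.array([ray(n,p,z) for p in b]); c=P.mean(0)
    e=P[1]-P[0];f=P[2]-P[1]; L,S=(e,f) if np.linalg.norm(e)>np.linalg.norm(f) else (f,e)
    return c,np.linalg.norm(L),np.linalg.norm(S),np.degrees(np.arctan2(L[1],L[0]))%180,b
E
python3 - <<'E'
from h import *
im=cv2.imread("pics/top0.png");hsv=cv2.cvtColor(im,cv2.COLOR_BGR2HSV)
def sub(m,x0,y0,x1,y1):
    k=np.zeros(m.shape,bool);k[y0:y1,x0:x1]=1;return m&k
m=sub((hsv[...,1]<50)&(hsv[...,2]>120),222,160,335,220)
print("pipe",rect("top",m,0.02))
m=sub((hsv[...,1]>170)&(hsv[...,2]>120),365,140,400,235);print("level",rect("top",m,0.044))
print("px board",hsv[195,163],"bench",hsv[210,163],hsv[160,163],hsv[186,115])
m=sub((hsv[...,2]<100),133,165,195,205)
for c in cv2.findContours(m.astype(np.uint8),0,2)[0]: print(cv2.boundingRect(c),cv2.contourArea(c))
a=cv2.resize(im[155:215,115:210],None,fx=6,fy=6,interpolation=cv2.INTER_CUBIC);cv2.imwrite("pics/c1.png",a)
E
```

```text
pipe (array([ 0.44192218, -0.20464685,  0.02      ]), np.float64(0.30949137052956577), np.float64(0.0466497097306571), np.float64(70.45830636091074), array([[227.34494019, 180.32788086],
       [232.33474731, 166.55606079],
       [324.86856079, 200.08279419],
       [319.87875366, 213.85461426]]))
level (array([ 0.51766886, -0.52051903,  0.044     ]), np.float64(0.0), np.float64(0.0), np.float64(0.0), array([[378., 166.],
       [378., 166.],
       [378., 166.],
       [378., 166.]]))
px board [ 21  75 173] bench [ 18  62 148] [ 20  65 165] [ 17  65 177]
(139, 176, 13, 20) 125.0
(176, 174, 11, 20) 98.5
```

View pics/c1.png

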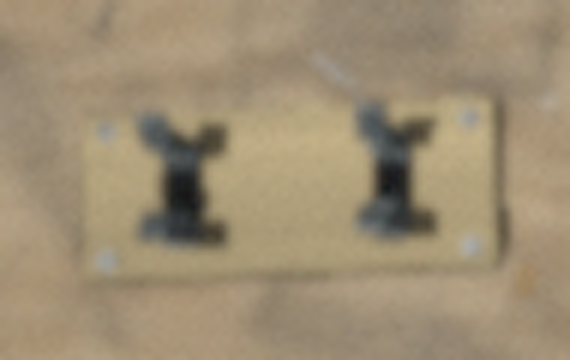

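```bash
python3 - <<'E'
from h import *
for nm,pts in (("corners",[(82,117),(495,97),(498,262),(85,275)]),("screws",[(106,132),(469,118),(471,246),(105,261)])):
    P=np.array([ray("top",((x+.5)/6-.5+115,(y+.5)/6-.5+155),0.015) for x,y in pts]);c=P.mean(0)
    d=(P[0]+P[3]-P[1]-P[2])/2; w=(P[0]+P[1]-P[2]-P[3])/2
    print(nm,c.round(4),"len",np.linalg.norm(d),"w",np.linalg.norm(w),"yaw of y axis",np.degrees(np.arctan2(d[1],d[0])),np.degrees(np.arctan2(w[1],w[0])))
for u in ((182,190),(392,180)): print("saddle",ray("top",((u[0]+.5)/6+114.5,(u[1]+.5)/6+154.5),0.03))
from scipy.spatial.transform import Rotation as R
q=ctrl.get_obs()["eef_rot"];print(R.from_quat(np.roll(q,-1)).as_matrix().round(3))
E
```

```text
corners [0.4524 0.1522 0.015 ] len 0.2178085223898257 w 0.08592660481770051 yaw of y axis 92.90535920047692 3.2268902014798857
screws [0.4516 0.1533 0.015 ] len 0.19221373232266614 w 0.06832063014640546 yaw of y axis 92.89126134124413 2.4131282212780625
saddle [0.44854773 0.2052841  0.03      ]
saddle [0.45494253 0.0958526  0.03      ]
[[ 0.927  0.375 -0.   ]
 [ 0.375 -0.927  0.002]
 [ 0.    -0.002 -1.   ]]
```

>>> {"api": "send_rows", "payload": {
  "dr": [
    [0, 0, -1.3],
    [0, 0, -2.6],
    [0, 0, -3.9],
    [0, 0, -5.2],
    [0, 0, -6.5],
    [0, 0, -8.1],
    [0, 0, -8.1],
    [0, 0, -8.1]
  ],
  "xyz": [
    [5, -3.3, 1.5],
    [10, -6.6, 3],
    [15, -9.9, 5],
    [20, -13.2, 7],
    [25, -16.5, 9],
    [30, -19.7, 11],
    [33.2, -21.9, 13],
    [33.2, -21.9, 13]
  ],
  "jaw": [100, 100, 100, 100, 100, 100, 100, 100]
}}

```text
time_s: 1.1
eef_pos: [0.441, -0.2019, 0.1182]
eef_rot: [-0.002, 0.815, 0.58, -0.0]
wrist_force: [0.6, 0.1, -0.3]
opening: 1.0
grasp_force: 0.0
```

```bash
python3 - <<'E'
from h import *
from scipy.spatial.transform import Rotation as R
o=ctrl.get_obs();print(o["time_s"],o["eef_pos"]);print(R.from_quat(np.roll(o["eef_rot"],-1)).as_matrix().round(3))
ims=[cv2.cvtColor(ctrl.camera(n),cv2.COLOR_RGB2BGR) for n in ("scene","top")]
cv2.imwrite("pics/s1.png",np.hstack([cv2.resize(ims[0][100:300,150:400],None,fx=1.6,fy=1.6),cv2.resize(ims[1][130:330,150:400],None,fx=1.6,fy=1.6)]))
E
```

```text
1.1 [ 0.44100972 -0.20188295  0.11821389]
[[ 0.327  0.945 -0.003]
 [ 0.945 -0.327  0.003]
 [ 0.002 -0.004 -1.   ]]
```

View pics/s1.png

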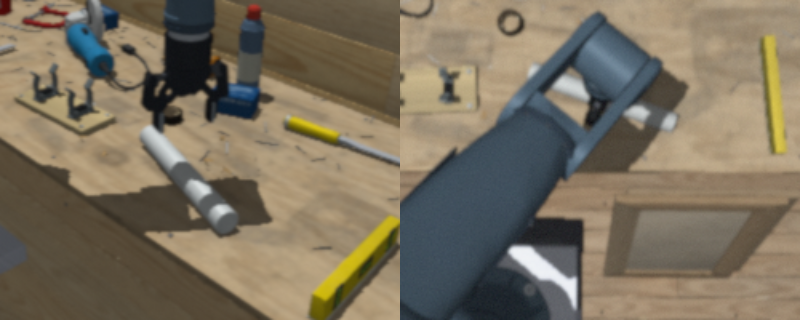

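The gripper hangs above the pipe and straddles it across its axis, and the reported pose matches. Next I'll go down and grip.

>>> {"api": "send_rows", "payload": {
  "dr": [
    [0, 0, 0],
    [0, 0, 0],
    [0, 0, 0],
    [0, 0, 0],
    [0, 0, 0],
    [0, 0, 0],
    [0, 0, 0],
    [0, 0, 0]
  ],
  "xyz": [
    [0, 0, 2],
    [0, 0.1, 4],
    [0, 0.1, 6],
    [0, 0.1, 7.5],
    [0, 0.1, 8.8],
    [0, 0.1, 9.4],
    [0, 0.1, 9.4],
    [0, 0.1, 9.4]
  ],
  "jaw": [100, 100, 100, 100, 100, 100, 100, 100]
}}

```text
time_s: 2.2
eef_pos: [0.4427, -0.2059, 0.0268]
eef_rot: [0.0, 0.816, 0.578, 0.0]
wrist_force: [-0.0, -0.7, -0.3]
opening: 1.001
grasp_force: 0.0
```

>>> {"api": "send_rows", "payload": {
  "dr": [
    [0, 0, 0],
    [0, 0, 0],
    [0, 0, 0],
    [0, 0, 0],
    [0, 0, 0],
    [0, 0, 0],
    [0, 0, 0],
    [0, 0, 0]
  ],
  "xyz": [
    [0, 0, 0],
    [0, 0, 0],
    [0, 0, 0],
    [0, 0, 0],
    [0, 0, 0],
    [0, 0, 0],
    [0, 0, 0],
    [0, 0, 0]
  ],
  "jaw": [80, 60, 40, 30, 30, 30, 30, 30]
}}

```text
time_s: 3.2
eef_pos: [0.4425, -0.2057, 0.0268]
eef_rot: [0.0, 0.816, 0.578, 0.0]
wrist_force: [-1.1, 1.4, 4.8]
opening: 0.454
grasp_force: 59.8
```

>>> {"api": "send_rows", "payload": {
  "dr": [
    [0, 0, 0],
    [0, 0, 0],
    [0, 0, 0],
    [0, 0, 0],
    [0, 0, 0],
    [0, 0, 0],
    [0, 0, 0],
    [0, 0, 0]
  ],
  "xyz": [
    [0, 0, -1],
    [0, 0, -3],
    [0, 0, -6],
    [0, 0, -9],
    [0, 0, -12],
    [0, 0, -14],
    [0, 0, -14.3],
    [0, 0, -14.3]
  ],
  "jaw": [30, 30, 30, 30, 30, 30, 30, 30]
}}

```text
time_s: 4.2
eef_pos: [0.442, -0.2054, 0.1688]
eef_rot: [-0.0, 0.816, 0.578, -0.0]
wrist_force: [-0.5, 0.5, -2.0]
opening: 0.452
grasp_force: 60.7
```

>>> {"api": "send_rows", "payload": {
  "dr": [
    [0, 0, -0.4],
    [0, 0, -1],
    [0, 0, -1.6],
    [0, 0, -2.2],
    [0, 0, -2.8],
    [0, 0, -3.3],
    [0, 0, -3.7],
    [0, 0, -3.7]
  ],
  "xyz": [
    [3, -1, 0],
    [8, -2.6, 0],
    [13.5, -4.4, 0],
    [19, -6.2, 0],
    [24.5, -8, 0],
    [29.5, -9.6, 0],
    [33, -10.7, 0],
    [34.1, -11, 0]
  ],
  "jaw": [30, 30, 30, 30, 30, 30, 30, 30]
}}

```text
time_s: 5.2
eef_pos: [0.4503, 0.1543, 0.1679]
eef_rot: [-0.001, 0.688, 0.725, -0.001]
wrist_force: [0.1, -0.5, -2.5]
opening: 0.451
grasp_force: 60.8
```

```bash
python3 - <<'E'
from h import *
from scipy.spatial.transform import Rotation as R
ims=[cv2.cvtColor(ctrl.camera(n),cv2.COLOR_RGB2BGR) for n in ("scene","top")]
o=ctrl.get_obs();print(o["time_s"],o["eef_pos"],o["wrist_force"],o["opening"]);print(R.from_quat(np.roll(o["eef_rot"],-1)).as_matrix().round(3))
cv2.imwrite("pics/s2s.png",ims[0]);cv2.imwrite("pics/s2t.png",ims[1])
cv2.imwrite("pics/s2.png",np.hstack([cv2.resize(ims[0][70:230,110:260],None,fx=2.66,fy=2.66),cv2.resize(ims[1][130:290,70:220],None,fx=2.66,fy=2.66)]))
E
```

```text
5.3 [0.45085131 0.15304647 0.16829197] [-0.03257845  0.37655445 -2.5235835 ] 0.4539536387240378
[[-0.051  0.999 -0.002]
 [ 0.999  0.051 -0.   ]
 [-0.    -0.002 -1.   ]]
```

View pics/s2.png

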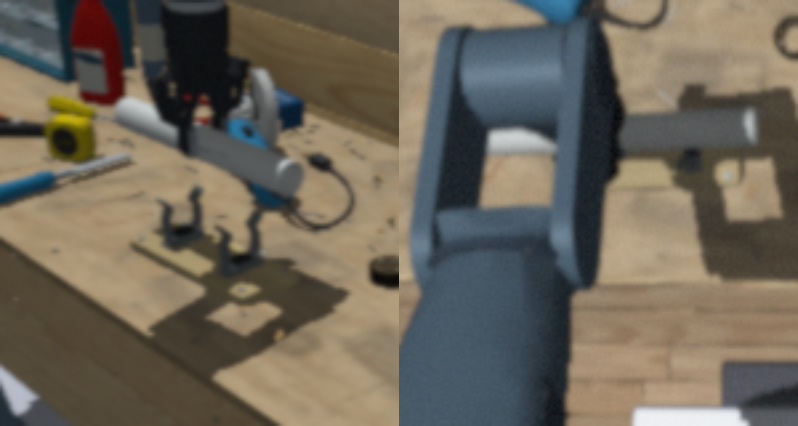

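The pipe is held level across the fingers above the clips. In the top crop its right end is at (749,126) and its left at (488,140). In the scene crop the clip lips are at (167,205)/(197,190) and (224,230)/(262,210). I'll check the alignment numerically.

```bash
python3 - <<'E'
from h import *
k=160*0+2.66
S=lambda x,y:(110+x/k,70+y/k); T=lambda x,y:(70+(x-399)/k,130+y/k)
def tri(a,b):
    A=[];B=[]
    def od(n,uv):
        p=ray(n,uv,0);q=ray(n,uv,.2);d=(q-p)/np.linalg.norm(q-p);return p,d
    M=np.zeros((3,3));v=np.zeros(3)
    for n,uv in(("scene",a),("top",b)):
        p,d=od(n,uv);P=np.eye(3)-np.outer(d,d);M+=P;v+=P@p
    return np.linalg.solve(M,v)
print("R end",tri(S(291,178),T(749,126)),"L end",tri(S(122,110),T(488,140)))
print("pipe@.163",ray("top",T(749,126),.163),ray("top",T(488,140),.163))
# top-view silhouette edges of the right part
im=cv2.imread("pics/s2t.png")
C=lambda x,y:((x+.5)/6+114.5,(y+.5)/6+154.5)
for nm,a in(("L",[(152,128),(150,225)]),("R",[(370,115),(372,218)])): # jaws tops, ~z .08
    P=[ray("top",C(*p),.075) for p in a];print("jaw top",nm,np.round(P,4).tolist(),np.mean(P,0).round(4))
for nm,a in(("L",[(167,205),(197,190)]),("R",[(224,230),(262,210)])):
    P=[ray("scene",S(*p),.084) for p in a];print("jaw scene",nm,np.round(P,4).tolist(),np.mean(P,0).round(4))
E
```

```text
R end [0.46153733 0.01025504 0.15781954] L end [0.43569055 0.2907538  0.16816735]
pipe@.163 [0.45842978 0.01143302 0.163     ] [0.44046156 0.28984535 0.163     ]
jaw top L [[0.4742, 0.2104, 0.075], [0.4248, 0.2092, 0.075]] [0.4495 0.2098 0.075 ]
jaw top R [[0.482, 0.1002, 0.075], [0.4295, 0.0973, 0.075]] [0.4557 0.0987 0.075 ]
jaw scene L [[0.4114, 0.179, 0.084], [0.4647, 0.1918, 0.084]] [0.4381 0.1854 0.084 ]
jaw scene R [[0.4197, 0.0777, 0.084], [0.4869, 0.0916, 0.084]] [0.4533 0.0847 0.084 ]
```

>>> {"api": "send_rows", "payload": {
  "dr": [
    [0, 0, 0],
    [0, 0, 0],
    [0, 0, 0],
    [0, 0, 0],
    [0, 0, 0],
    [0, 0, 0],
    [0, 0, 0],
    [0, 0, 0]
  ],
  "xyz": [
    [0, 0.1, 1],
    [0, 0.1, 2.5],
    [0, 0.1, 4],
    [0, 0.1, 5.5],
    [0, 0.1, 6.5],
    [0, 0.1, 7],
    [0, 0.1, 7.1],
    [0, 0.1, 7.1]
  ],
  "jaw": [30, 30, 30, 30, 30, 30, 30, 30]
}}

```text
time_s: 6.3
eef_pos: [0.4529, 0.1526, 0.0987]
eef_rot: [0.0, 0.689, 0.725, 0.0]
wrist_force: [-0.6, 0.5, -1.9]
opening: 0.451
grasp_force: 60.8
```

```bash
python3 - <<'E'
from h import *
ims=[cv2.cvtColor(ctrl.camera(n),cv2.COLOR_RGB2BGR) for n in ("scene","top")]
o=ctrl.get_obs();print(o["time_s"],o["eef_pos"],o["wrist_force"],o["torque"],o["opening"])
cv2.imwrite("pics/s3.png",np.hstack([cv2.resize(ims[0][100:220,120:240],None,fx=3.3,fy=3.3),cv2.resize(ims[1][140:260,90:210],None,fx=3.3,fy=3.3)]))
E
```

```text
6.4 [0.45290816 0.15263701 0.09875633] [ 0.04547538 -0.06574602 -2.28568697] [-0.03638081  0.01331805  0.02163594] 0.4536202132369772
```

View pics/s3.png

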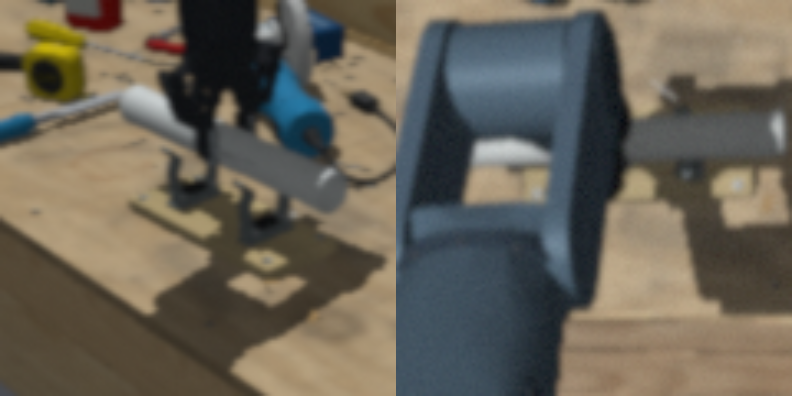

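The pipe is over the mouths of both clips, with the near jaws visible below it and no contact yet (the wrist carries only the pipe's weight). Next I'll press down in steps.

>>> {"api": "send_rows", "payload": {
  "dr": [
    [0, 0, 0],
    [0, 0, 0],
    [0, 0, 0],
    [0, 0, 0],
    [0, 0, 0],
    [0, 0, 0],
    [0, 0, 0],
    [0, 0, 0]
  ],
  "xyz": [
    [0, 0, 0.2],
    [0, 0, 0.4],
    [0, 0, 0.6],
    [0, 0, 0.8],
    [0, 0, 1.0],
    [0, 0, 1.2],
    [0, 0, 1.4],
    [0, 0, 1.5]
  ],
  "jaw": [30, 30, 30, 30, 30, 30, 30, 30]
}}

```text
time_s: 7.4
eef_pos: [0.4524, 0.1527, 0.0841]
eef_rot: [-0.0, 0.689, 0.725, -0.0]
wrist_force: [-6.2, -0.3, 11.0]
opening: 0.45
grasp_force: 61.9
```

>>> {"api": "send_rows", "payload": {
  "dr": [
    [0, 0, 0],
    [0, 0, 0],
    [0, 0, 0],
    [0, 0, 0],
    [0, 0, 0],
    [0, 0, 0],
    [0, 0, 0],
    [0, 0, 0]
  ],
  "xyz": [
    [0, -0.1, 0.1],
    [0, -0.1, 0.2],
    [0, -0.1, 0.4],
    [0, -0.1, 0.5],
    [0, -0.1, 0.7],
    [0, -0.1, 0.8],
    [0, -0.1, 0.9],
    [0, -0.1, 1.0]
  ],
  "jaw": [30, 30, 30, 30, 30, 30, 30, 30]
}}

```text
time_s: 8.4
eef_pos: [0.4517, 0.1526, 0.0736]
eef_rot: [0.0, 0.689, 0.725, 0.0]
wrist_force: [-2.1, -0.5, 3.1]
opening: 0.453
grasp_force: 61.3
```

>>> {"api": "send_rows", "payload": {
  "dr": [
    [0, 0, 0],
    [0, 0, 0],
    [0, 0, 0],
    [0, 0, 0],
    [0, 0, 0],
    [0, 0, 0],
    [0, 0, 0],
    [0, 0, 0]
  ],
  "xyz": [
    [0, 0, 0.2],
    [0, 0, 0.4],
    [0, 0, 0.6],
    [0, 0, 0.8],
    [0, 0, 1.0],
    [0, 0, 1.2],
    [0, 0, 1.2],
    [0, 0, 1.2]
  ],
  "jaw": [30, 30, 30, 30, 30, 30, 30, 30]
}}

```text
time_s: 9.4
eef_pos: [0.4505, 0.1524, 0.0607]
eef_rot: [-0.001, 0.689, 0.724, -0.001]
wrist_force: [-4.1, 0.2, -8.8]
opening: 0.451
grasp_force: 61.1
```

>>> {"api": "send_rows", "payload": {
  "dr": [
    [0, 0, 0],
    [0, 0, 0],
    [0, 0, 0],
    [0, 0, 0],
    [0, 0, 0],
    [0, 0, 0],
    [0, 0, 0],
    [0, 0, 0]
  ],
  "xyz": [
    [0, 0, 0.1],
    [0, 0, 0.1],
    [0, 0, 0.2],
    [0, 0, 0.2],
    [0, 0, 0.2],
    [0, 0, 0.2],
    [0, 0, 0.2],
    [0, 0, 0.2]
  ],
  "jaw": [30, 30, 30, 30, 30, 30, 30, 30]
}}

```text
time_s: 10.4
eef_pos: [0.4512, 0.1526, 0.0596]
eef_rot: [-0.0, 0.689, 0.724, -0.0]
wrist_force: [-6.3, -1.0, -1.5]
opening: 0.451
grasp_force: 61.7
```

The pull has balanced against the saddles, so the pipe is home. Now I'll release and retreat.

>>> {"api": "send_rows", "payload": {
  "dr": [
    [0, 0, 0],
    [0, 0, 0],
    [0, 0, 0],
    [0, 0, 0],
    [0, 0, 0],
    [0, 0, 0],
    [0, 0, 0],
    [0, 0, 0]
  ],
  "xyz": [
    [0, 0, 0],
    [0, 0, 0],
    [0, 0, 0],
    [0, 0, 0],
    [0, 0, 0],
    [0, 0, 0],
    [0, 0, 0],
    [0, 0, 0]
  ],
  "jaw": [50, 60, 75, 90, 100, 100, 100, 100]
}}

```text
time_s: 11.4
eef_pos: [0.4515, 0.1525, 0.0593]
eef_rot: [-0.0, 0.689, 0.724, -0.0]
wrist_force: [0.8, -0.9, -0.5]
opening: 1.0
grasp_force: 0.0
```

>>> {"api": "send_rows", "payload": {
  "dr": [
    [0, 0, 0],
    [0, 0, 0],
    [0, 0, 0],
    [0, 0, 0],
    [0, 0, 0],
    [0, 0, 0],
    [0, 0, 0],
    [0, 0, 0]
  ],
  "xyz": [
    [0, 0, -1],
    [0, 0, -3],
    [0, 0, -5],
    [0, 0, -7],
    [0, 0, -10],
    [0, 0, -13],
    [0, 0, -15],
    [0, 0, -15]
  ],
  "jaw": [100, 100, 100, 100, 100, 100, 100, 100]
}}

```text
time_s: 12.4
eef_pos: [0.4528, 0.1526, 0.2115]
eef_rot: [0.002, 0.689, 0.724, 0.002]
wrist_force: [-0.4, -0.8, -0.4]
opening: 1.001
grasp_force: 0.0
```

```bash
python3 - <<'E'
from h import *
ims=[cv2.cvtColor(ctrl.camera(n),cv2.COLOR_RGB2BGR) for n in ("scene","top")]
o=ctrl.get_obs();print(o["time_s"],o["eef_pos"],o["wrist_force"],o["opening"])
cv2.imwrite("pics/s4.png",np.hstack([cv2.resize(ims[0][100:220,120:240],None,fx=3.3,fy=3.3),cv2.resize(ims[1][140:260,90:210],None,fx=3.3,fy=3.3)]))
E
```

```text
12.5 [0.45127322 0.1524861  0.20903465] [-0.20881929  0.19743562 -0.56901373] 0.9984271767302154
```

View pics/s4.png

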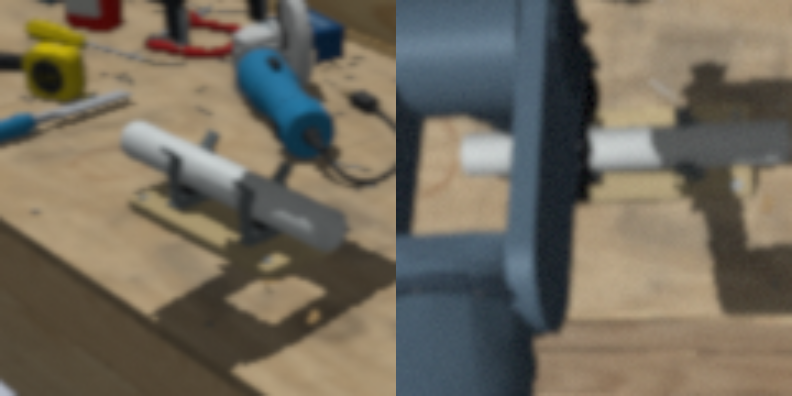

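The pipe sits between the jaws of both clips, with the jaw tips showing above its sides. It is level and sticks out about equally at each end, and the gripper is clear.

```bash
python3 -c "
from bench import ctrl
print(ctrl.hand_in())"
```

```text
the job is handed in; nothing more can be done
None
```

The pipe is pressed home in both clips and released, with the arm clear, the spirit level untouched and the job handed in at about 12.5 s; the hand-in gave no verdict, so the result rests on the forces and the last pictures.

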